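# Close the adhesive pot and hold the mixer's dead-man lever level

## Task

Put the lid with the grip post onto the open pot in the round mixer and press it down until it is fully home and level on the rim. Only then press the spring-loaded dead-man lever down until its rubber pad is level, flush with the tops of the two steel posts beside it, and keep it there: the program finishes while the robot is still holding the lever level. Leave the other things on the bench where they are.

Things in the scene. Friction and masses are not known exactly. Their poses are not given: they have to be found in the camera images.
- lid_grip (a point): centre, half-way up, of the round grip post (30 mm diameter, 28 mm tall) on top of the loose white plastic lid; z up along the post. The post's top is 14 mm above this point. Below the post is a round flange 88 mm across, 5 mm thick; its top lies 14 mm below this point. The lid starts on the bench, standing on its plug, its underside 33 mm below this point.
- pot_mouth (a point): centre of the open mouth of the white plastic pot, at rim height, 138 mm above the bench; z up. Pot 82 mm across outside, 72 mm inside. A tight seal ring in the mouth holds a lid that is merely laid in 8 mm too high; push down with about 8 to 12 N and the ring slides down and stays, until the flange rests on the rim. The grip post's centre is then 19 mm above this point.
- mixer: fixed round white bench mixer with the pot clamped upright in its middle; body 136 mm across, 45 mm tall. Origin at the centre of its underside. Mixer and pot cannot move.
- lever_pad (a point): black rubber pad at the free end of the spring-loaded steel lever, 44 mm along the lever, 42 mm wide, 14 mm thick; this point is the centre of its top face, where to press. x runs along the lever towards the pivot, z is the normal of the top face. It starts raised, sloping by 0.45 rad, about 45 mm above level.
- lever (a joint): lever angle in rad: 0 = raised at rest, growing as the pad is pressed down; 0.45 = pad level; 0.80 = bottom stop. The pad is 105 mm from the pivot. Holding it level takes about 8 N straight down on the pad (about 3.5 N to start moving); it springs back up when let go.
- level_point (a point): fixed point of the lever station: the centre of the pad's top face when level, 88 mm above the bench. x points horizontally from the pad to the pivot 105 mm away, z up. A steel post 12 mm square stands on each side, centred 34 mm away along y, its top at this height. The grey station is fixed: base plate 190 x 100 mm, pivot cheeks 98 mm tall.
- bezel: blue rectangular plastic frame, 104 x 180 x 14 mm, lying flat; leave it alone. Origin at the centre of its underside.
- cap: small plain white screw cap without a grip post, 36 mm across, 14 mm tall; leave it alone. Origin at the centre of its underside.
- jar_small: white jar, 44 mm across, 75 mm tall; leave it alone. Origin at the centre of its underside.
- bottle_tall: white bottle, 56 mm across, 130 mm tall; leave it alone. Origin at the centre of its underside.
- bottle_amber: amber glass bottle, 52 mm across, 100 mm tall; leave it alone. Origin at the centre of its underside.
- brush: brush, 170 mm long, lying flat; leave it alone. Origin at the centre of its underside, x along the handle.
- lid: the same lid as a whole, about 80 g; under the flange is a plug 14 mm long, tapered from 68 mm across at the flange to 58 mm at its foot. Origin at the centre of the plug's foot (its underside), 33 mm below the centre of the grip post, z up.

How it is judged (in metres and radians):
On the way, in this order (a step that is already met when the one before it is completed fails the run):
1. the lid is seated fully home and level on the pot's rim (z of lid_grip in the frame of pot_mouth between 0.015 and 0.0215 m and horizontal distance between lid_grip and pot_mouth below 0.006 m and angle between lid_grip's own z axis and vertical below 0.05 rad), for 0.2 s.
2. the robot holds the lever level (value of joint lever between 0.37 and 0.53 rad and (contact force between lever and the fingers above 3 N or contact force between lever and the arm above 3 N)), for 0.3 s.
At the end, for the whole second after the job is handed in: The lid sits on the pot centred within 6 mm, its flange no more than 2.5 mm above its seat and tilted less than 0.05 rad, at rest; the robot still presses the lever with more than 3 N and keeps the lever still within 0.08 rad of level (joint 0.37 to 0.53) (all of step 1 and all of step 2 and velocity of joint lever between -0.1 and 0.1 rad/s and linear speed of lid below 0.02 m/s); the arm keeps its last pose, push and grip.
It fails at once if the lever is pressed while the pot is not closed (value of joint lever above 0.2 rad and not (z of lid_grip in the frame of pot_mouth between 0.015 and 0.0215 m and horizontal distance between lid_grip and pot_mouth below 0.006 m and angle between lid_grip's own z axis and vertical below 0.05 rad)).
It fails at once if a bystander is pushed more than 30 mm from its place (distance of any of bezel, cap, jar_small, bottle_tall, bottle_amber, brush from where it was at the start of the episode above 0.03 m).
It also fails if it takes over 54 s, if anything falls off the work surface, if the arm or the gripper's body presses on something with over 40 N, if the wrist force passes 120 N, or if a joint passes its speed limit or range.

## Robot

A 7-joint arm with a two-finger parallel gripper is mounted at the origin on the work surface. World frame = base frame: x ahead of the robot, y to its left, z up, the work surface at z = 0. Lengths are in m, angles in degrees, forces in N, time in s.
With the tool pointing down it reaches from about 0.425 to 0.875 m from the base axis. Payload 4.7 kg.
Tool frame: the origin (TCP) lies at the very end of the fingers, on their centre line; the grasp point (between the pads) lies 19 mm behind it (env.grasp_offset is the distance from the TCP to the grasp point, in m); z points along the fingers, y is the line along which they close (so a half turn about z gives the same grasp; the last joint's range is limited). The gripper opens to 87 mm and grips with 3 to 60 N. Pads are 19 mm wide; open, the fingers measure 117 mm over their backs; the gripper's body (75 mm by 190 mm) begins 51 mm behind the grasp point.
Start: joints at [65.266, 18.392, -4.016, 83.108, 1.295, 78.541, -3.26], TCP at [0.28, -0.587, 0.223] pointing down, gripper open.
Joint ranges: [-163.93, 163.93], [-17.29, 119.83], [-79.2, 71.16], [3.27, 140.29], [-89.18, 269.18], [5.43, 117.66], [-154.24, 154.24]. Speed limits (degrees/s): [147.25, 147.25, 180, 180, 180, 180, 180].

## Interface

Orientations are given as [roll, pitch, yaw] about the fixed x, y, z axes, in that order (R = Rz(yaw) Ry(pitch) Rx(roll)).
In Python, from cell import env gives the robot as it stands. The module is installed in compiled form; this text tells all that it offers.
- The arm moves only by the tool drive_tool, never from a script. Its argument "moves" is one flat list of numbers, 5 for each row, row after row: the shift along the tool's x, y, z in units of 40 mm (1.0 is 40 mm), then the turn about the tool's z in units of 10 degrees (1.0 is 10 degrees), then the finger opening in mm, from 0 to 87. A call has 1 to 5 rows; each row is the pose to reach, as a shift and turn from the pose commanded when the call began, along the tool's axes at that moment; what a row does not reach only later rows make up. A row lasts 1/8 s, in which the tool goes at most 62.5 mm and 10.7 degrees, less where a joint would pass 70% of its speed; a pose out of reach is approached as far as the arm can. A call with a gripper value outside its range is refused whole. The fingers move at their own pace and stop on an object; "squeeze" is the grip in N (left out, the last holds). Time passes only in rows, so rows that repeat a pose let the fingers close. It gives the time, the measured TCP pose, the force, the opening and the grip force at its end, in the units of the state.
- env.get_obs(): the state, without advancing time (a new reading comes with each control period).
- env.read_camera(name): name is "scene" or "side" or "wrist"; returns (picture, depth): 480x640x3 uint8, red, green, blue; 480x640 float32, m along the optical axis (not along the pixel's ray), 0 where there is no reading.
- env.camera_model(name): a dict with "K" (3x3 intrinsics, pixels), "k1" (the pictures are not rectified: a ray, as slopes to the right and down, at radius r is drawn at 1 + k1 r^2 times it, then the intrinsics apply), "rvec" (rotation vector, rad) and "tvec" (3), from world to camera coordinates, as OpenCV has them; the wrist camera has in their place "tool_from_camera" (4x4, takes a point from camera to tool coordinates, whose origin is the TCP and whose axes are the flange's). Camera axes: x right, y down, z forward; pixel columns grow to the right and rows downward; lengths in m; the calibration is good to about 2 mm. A picture is of the moment at which its call begins: read the wrist's pose just before it. camera_model takes no time and is no camera call.
- env.sign_off(): hands the job in; it is judged then, once.
The state is a dict: "time_s": time; "qpos": joint angles; "joint_velocities": joint speeds; "effort": joint torques, N m; "tool_pos": TCP position; "tool_rot": TCP orientation; "force": force on the tool from outside, world axes, zero at the start; "wrist_torque": the same for the moment, N m; "grip_width": finger opening in m; "grasp_force": force on a finger pad.
Only numpy, scipy, OpenCV 4.12 (cv2) and the standard library are available. Lean on these libraries where they do the work, as an engineer would, in place of code of your own. Each camera call takes 0.05 s, during which the arm holds its last target. There are 200 camera calls.

## Working session

There is one attempt and no reset: what is moved stays moved. The work goes in short steps, Python scripts to look and compute and a tool call to move; the robot and the scene stay as the last step left them, time stands still between calls to the robot, and variables do not carry over. Pictures are saved under pics/ and viewed, at most 10 in all, crops included, and the job is handed in when it is done.

Besides the shell and the picture viewer there is one more tool, called after ">>>" by a JSON object that holds its "name" and its "arguments", one argument or row to a line. drive_tool: Moves the arm, as the interface text tells. Its arguments: {"type":"object","properties":{"moves":{"type":"array","items":{"type":"number"}},"squeeze":{"type":"number"}},"required":["moves"]}

```bash
mkdir -p pics
cat > h.py <<'E'
import numpy as np, cv2
from cell import env
from scipy.spatial.transform import Rotation as R
def toolT():
    o=env.get_obs(); T=np.eye(4); T[:3,:3]=R.from_euler('xyz',o['tool_rot'],degrees=True).as_matrix(); T[:3,3]=o['tool_pos']; return T
def cloud(name):
    T=toolT(); p,d=env.read_camera(name); m=env.camera_model(name); K=np.array(m['K'])
    if name=='wrist': W=T@np.array(m['tool_from_camera'])
    else:
        Rc=cv2.Rodrigues(np.array(m['rvec'],float))[0]; W=np.eye(4); W[:3,:3]=Rc.T; W[:3,3]=-Rc.T@np.array(m['tvec']).ravel()
    v,u=np.mgrid[:480,:640].astype(np.float32)
    q=cv2.undistortPoints(np.stack([u.ravel(),v.ravel()],1)[:,None].astype(np.float64),K,np.array([m['k1'],0,0,0],float))[:,0].reshape(480,640,2)
    P=np.dstack([q[...,0]*d,q[...,1]*d,d])@W[:3,:3].T+W[:3,3]
    P[d==0]=np.nan
    return p,P
E
python3 - <<'E'
from h import *
print(env.get_obs())
ims=[]
for n in ['scene','side']:
    p,P=cloud(n); np.savez(n,p=p,P=P); cv2.imwrite(f'pics/{n}.png',p[...,::-1])
    m=env.camera_model(n);print(n,m)
E
```

```text
{'time_s': 0.0, 'qpos': array([65.26581139, 18.43803089, -4.01427327, 83.17568365,  1.29548617,
       78.54104102, -3.26113999]), 'joint_velocities': array([ 0.02392486, -0.06346772, -0.0567458 ,  0.03062543, -0.16009456,
       -0.06591552,  0.02598962]), 'effort': array([-4.82697978e-04, -4.91293001e+01, -4.04104041e-01, -3.12528241e+01,
       -6.39620307e-02,  4.38182498e-02,  1.82940507e-04]), 'tool_pos': array([ 0.27995906, -0.58599751,  0.22146616]), 'tool_rot': array([-1.79890511e+02,  6.70877298e-03,  2.55417250e+01]), 'force': array([ 0.6673553 , -0.21128052,  0.09762428]), 'wrist_torque': array([0.02201219, 0.0018502 , 0.01398514]), 'grasp_force': 0.0, 'grip_width': 0.08707067521594544}
scene {'K': array([[456.91131557,   0.        , 306.4958197 ],
       [  0.        , 456.91131557, 243.91912662],
       [  0.        ,   0.        ,   1.        ]]), 'k1': -0.04782764055817226, 'rvec': array([ 1.47665764,  2.27615732, -0.70716845]), 'tvec': array([ 0.2026766 , -0.3405419 ,  1.66716078])}
side {'K': array([[592.27221402,   0.        , 336.26823493],
       [  0.        , 592.27221402, 241.52376852],
       [  0.        ,   0.        ,   1.        ]]), 'k1': 0.003363379239521139, 'rvec': array([ 0.29475365, -2.68488642,  1.42231126]), 'tvec': array([0.54004883, 0.14871772, 1.32525697])}
```

View pics/scene.png

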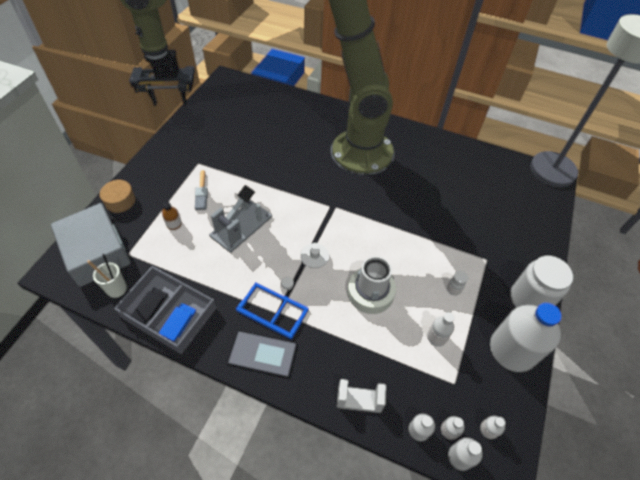

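View pics/side.png

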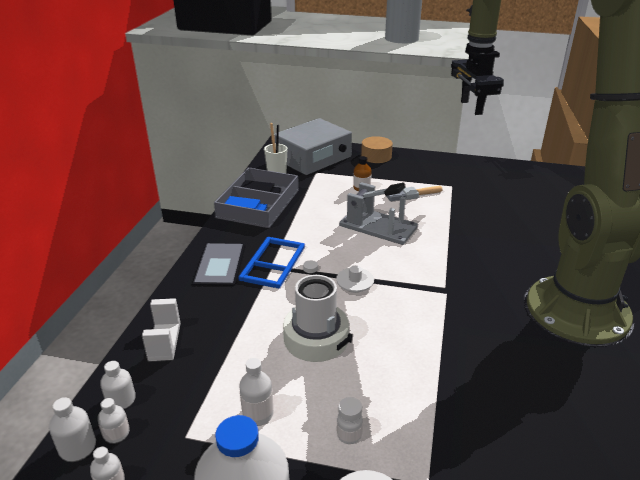

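The scene view shows the lid's post at about (315,250), the pot mouth at (376,268) and the pad at (246,193). In the side view they are at (355,270), (316,288) and (396,190). The cap is at (288,284) in the scene view. Next I turn these into world positions.

Run:
```python
from h import *
px={'scene':dict(post=(315,248),flange=(325,260),pot=(376,268),rim=(376,262),pad=(246,193)),'side':dict(post=(355,268),flange=(355,285),pot=(316,288),pad=(396,190))}
D={n:np.load(n+'.npz') for n in px}
for n in px:
    for k,(u,v) in px[n].items(): print(n,k,np.round(np.nanmedian(D[n]['P'][v-1:v+2,u-1:u+2].reshape(-1,3),0),3))
def circ(Q):
    A=np.c_[2*Q[:,:2],np.ones(len(Q))]; s=np.linalg.lstsq(A,(Q[:,:2]**2).sum(1),rcond=None)[0]; return s[:2],np.sqrt(s[2]+s[:2]@s[:2])
for n in px:
    P=D[n]['P']; 
    def near(c,r,z0,z1):
        return P[(np.hypot(P[...,0]-c[0],P[...,1]-c[1])<r)&(P[...,2]>z0)&(P[...,2]<z1)]
    for name,k,r,z0,z1 in [('post','post',.035,.038,.06),('flange','post',.06,.012,.024),('rim','pot',.06,.130,.145),('mixer','pot',.09,.04,.05)]:
        u,v=px[n][k]; c=np.nanmedian(P[v-1:v+2,u-1:u+2].reshape(-1,3),0)
        Q=near(c,r,z0,z1)
        if len(Q)>5: mn,mx=Q.min(0),Q.max(0); print(n,name,len(Q),'mean',Q.mean(0).round(4),'box',((mn+mx)/2).round(4),(mx-mn).round(4),'z med',np.median(Q[:,2]).round(4))
    u,v=px[n]['pad']; c=np.nanmedian(P[v-1:v+2,u-1:u+2].reshape(-1,3),0)
    Q=near(c,.04,.09,.17); print(n,'pad',len(Q),Q.mean(0).round(4),Q.min(0).round(3),Q.max(0).round(3))
    cc=c[:2]; Q=near(c,.2,.07,.115)
    print('station zs',np.histogram(near(c,.25,.0,.16)[:,2],16,(0,.16))[0])
    Q=near(c,.25,.008,.025)
    print(n,'base',len(Q),np.median(Q,0).round(4),cv2.minAreaRect(Q[:,:2].astype(np.float32)) if len(Q)>5 else '')
b=np.load('scene.npz')['p']; 
a=cv2.resize(b[150:350,130:490][...,::-1],None,fx=2.2,fy=2.2,interpolation=cv2.INTER_CUBIC)
b=D['side']['p']; c=cv2.resize(b[150:250,320:460][...,::-1],None,fx=4,fy=4,interpolation=cv2.INTER_CUBIC)
cv2.imwrite('pics/crop.png',c)
```

```text
scene post [0.498 0.026 0.047]
scene flange [0.506 0.063 0.02 ]
scene pot [0.511 0.217 0.082]
scene rim [0.514 0.213 0.113]
scene pad [ 0.455 -0.22   0.134]
side post [0.503 0.027 0.046]
side flange [0.497 0.054 0.018]
side pot [0.555 0.189 0.105]
side pad [ 0.444 -0.201  0.135]
scene post 74 mean [0.5036 0.0268 0.0468] box [0.5014 0.0269 0.0457] [0.0308 0.0285 0.0134] z med 0.0471
scene flange 442 mean [0.5051 0.0275 0.0193] box [0.5014 0.026  0.0184] [0.09   0.0875 0.0111] z med 0.0194
scene rim 237 mean [0.5315 0.2189 0.1348] box [0.5368 0.2228 0.1371] [0.0663 0.0799 0.0142] z med 0.1344
scene mixer 396 mean [0.5595 0.2262 0.0452] box [0.5458 0.2226 0.045 ] [0.1091 0.1344 0.0099] z med 0.0451
scene pad 236 [ 0.4583 -0.2236  0.1279] [ 0.427 -0.249  0.09 ] [ 0.493 -0.183  0.143]
station zs [7901 1415  245   98  109   92  105   96  153  229   91   39   80   98
   16    0]
scene base 1720 [ 0.4756 -0.2353  0.0155] ((0.4853091537952423, -0.20502886176109314), (0.3954397141933441, 0.47159498929977417), 7.51357364654541)
side post 112 mean [0.5017 0.0325 0.0447] box [0.5018 0.029  0.0436] [0.0288 0.0342 0.011 ] z med 0.0453
side flange 572 mean [0.5001 0.0375 0.0179] box [0.5022 0.0301 0.0182] [0.0861 0.0899 0.0108] z med 0.0179
side rim 355 mean [0.5507 0.2075 0.1336] box [0.5475 0.2158 0.1351] [0.0816 0.0651 0.0102] z med 0.1328
side mixer 640 mean [0.541  0.2403 0.0447] box [0.5468 0.2227 0.045 ] [0.1349 0.1117 0.0099] z med 0.0445
side pad 176 [ 0.4493 -0.213   0.1303] [ 0.425 -0.24   0.111] [ 0.477 -0.193  0.142]
station zs [4579 1507  201  184  250  165  144  108  185  201   35   34   61   96
    7    0]
side base 1785 [ 0.4741 -0.2148  0.0137] ((0.5133950710296631, -0.21960529685020447), (0.499434232711792, 0.23693636059761047), 75.13549041748047)
```

View pics/crop.png

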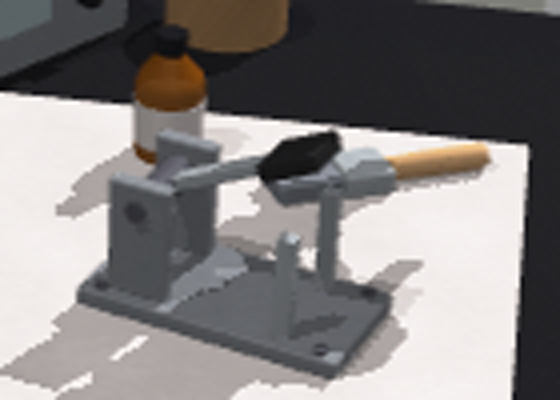

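The crop shows the raised black pad around (300,155), the pivot cheeks at the left and the two posts below it. From both cameras the lid is at about (0.502, 0.028) and the pot at about (0.547, 0.222), with heights as given. I'll fly over the lever on the way and look with the wrist camera.

>>> {"name": "drive_tool", "arguments": {
  "moves": [1.1,-1.1,-0.3,0,87,2.2,-2.2,-0.6,0,87,3.3,-3.3,-0.9,0,87,4.4,-4.4,-1,0,87,5.5,-5.4,-1,0,87]
}}

```text
time_s: 0.72
tool_pos: [0.386, -0.2948, 0.2628]
tool_rot: [179.9, -0.0, 25.5]
force: [1.3, -0.3, 0.4]
grip_width: 0.0872
grasp_force: 0.0
```

>>> {"name": "drive_tool", "arguments": {
  "moves": [0.9,-0.9,0,0,87,1.6,-1.6,0,0,87,1.6,-1.6,0,0,87,1.6,-1.6,0,0,87]
}}

```text
time_s: 1.23
tool_pos: [0.4153, -0.2121, 0.2623]
tool_rot: [180.0, 0.0, 25.5]
force: [0.6, -1.4, 0.6]
grip_width: 0.087
grasp_force: 0.0
```

Run:
```python
from h import *
p,P=cloud('wrist'); np.savez('w1',p=p,P=P); cv2.imwrite('pics/w1.png',p[...,::-1]); print(env.get_obs()['tool_pos'],env.camera_model('wrist'))
```

```text
[ 0.41511519 -0.21260382  0.26228166] {'K': array([[387.23480789,   0.        , 319.98013078],
       [  0.        , 387.23480789, 239.73836896],
       [  0.        ,   0.        ,   1.        ]]), 'k1': -0.05056172326973014, 'tool_from_camera': array([[-2.03234166e-04, -9.63800450e-01, -2.66624552e-01,
         7.14755389e-02],
       [ 9.99999976e-01, -2.18209764e-04,  2.65410931e-05,
         7.13459442e-04],
       [-8.37603979e-05, -2.66624540e-01,  9.63800471e-01,
        -1.61177689e-01],
       [ 0.00000000e+00,  0.00000000e+00,  0.00000000e+00,
         1.00000000e+00]])}
```

View pics/w1.png

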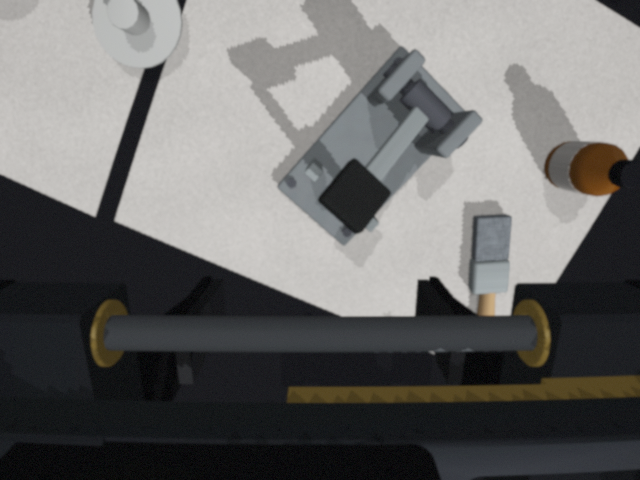

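The wrist view shows the pad at (355,195), the posts at (315,170) and (370,225), the cheeks at (403,75) and (455,130), and the lid's post at (125,12) in the corner.

Run:
```python
from h import *
D=np.load('w1.npz');p=D['p'].astype(int);P=D['P']
v,u=np.mgrid[:480,:640]
reg=(v<250)&(u>270)&(u<490)
m=reg&(p.sum(2)<150)&(P[...,2]>.09)&(P[...,2]<.17)&(abs(u-355)<50)&(abs(v-195)<50)
Q=P[m]; print('pad',len(Q),Q.mean(0).round(4),np.median(Q,0).round(4))
r=cv2.minAreaRect(Q[:,:2].astype(np.float32)); print(r)
c=Q.mean(0);U,S,Vt=np.linalg.svd(Q-c,full_matrices=False);n=Vt[2]*np.sign(Vt[2][2]);print('normal',n.round(3))
m=reg&(P[...,2]>.092)&(P[...,2]<.104)&(v<160)&(u>370)
Q=P[m];r=cv2.minAreaRect(Q[:,:2].astype(np.float32));print('cheeks',len(Q),Q.mean(0).round(4),r)
m=reg&(P[...,2]>.006)&(P[...,2]<.02);lab=cv2.morphologyEx(m.astype(np.uint8),cv2.MORPH_OPEN,np.ones((3,3)))
Q=P[lab>0];print('base',np.median(Q[:,2]),cv2.minAreaRect(Q[:,:2].astype(np.float32)))
m=reg&(P[...,2]>.080)&(P[...,2]<.096)&(v>150);Q=P[m];print('posts');
n,l,s,ce=cv2.connectedComponentsWithStats(m.astype(np.uint8))
for i in range(1,n):
    if s[i,4]>8: print(ce[i].round(),s[i,4],P[l==i].mean(0).round(4))
```

```text
pad 2831 [ 0.4496 -0.2253  0.1328] [ 0.4494 -0.2252  0.1332]
((0.4490639865398407, -0.22558322548866272), (0.04099302366375923, 0.04162630811333656), 72.11486053466797)
normal [ 0.387 -0.111  0.915]
cheeks 2565 [ 0.5328 -0.2499  0.0968] ((0.5219851732254028, -0.24799521267414093), (0.08240824192762375, 0.07933204621076584), 73.36868286132812)
base 0.013032858488721294 ((0.4692404270172119, -0.2957365810871124), (0.22124579548835754, 0.19060076773166656), 73.59871673583984)
posts
[440. 154.] 48 [ 0.5086 -0.281   0.0906]
[313. 171.] 193 [ 0.4486 -0.1906  0.0867]
[372. 224.] 104 [ 0.4287 -0.2577  0.0868]
```

>>> {"name": "drive_tool", "arguments": {
  "moves": [0.9,-1.2,0,0,87,1.8,-2.4,0,0,87,2.7,-3.6,0,0,87,3.6,-4.8,0,0,87,4.5,-6,0,0,87]
}}

```text
time_s: 1.9
tool_pos: [0.4753, 0.0828, 0.2626]
tool_rot: [180.0, -0.0, 25.3]
force: [0.9, -1.0, -0.3]
grip_width: 0.0865
grasp_force: 0.0
```

>>> {"name": "drive_tool", "arguments": {
  "moves": [0.9,-1.2,0,0,87,1.8,-2.4,0,0,87,1.8,-2.4,0,0,87,1.8,-2.4,0,0,87]
}}

```text
time_s: 2.4
tool_pos: [0.4988, 0.1987, 0.2619]
tool_rot: [180.0, 0.1, 25.4]
force: [0.3, -0.5, 0.2]
grip_width: 0.087
grasp_force: 0.0
```

Run:
```python
from h import *
p,P=cloud('wrist'); np.savez('w2',p=p,P=P); cv2.imwrite('pics/w2.png',p[...,::-1]); print(env.get_obs()['tool_pos'])
v,u=np.mgrid[:480,:640]
for nm,z0,z1,c,r in [('rim',.131,.145,(.547,.222),.05),('mixer',.040,.05,(.547,.222),.08),('post',.04,.055,(.502,.028),.04),('fl',.014,.024,(.502,.028),.06)]:
    m=(v<300)&(P[...,2]>z0)&(P[...,2]<z1)&(np.hypot(P[...,0]-c[0],P[...,1]-c[1])<r); Q=P[m]
    if len(Q)>9:
        e=cv2.minEnclosingCircle(Q[:,:2].astype(np.float32)); print(nm,len(Q),Q.mean(0).round(4),((Q.min(0)+Q.max(0))/2).round(4),np.ptp(Q,axis=0).round(4),np.round(e[0],4),e[1])
```

```text
[0.49889484 0.19801035 0.26204299]
rim 3757 [0.5475 0.2219 0.1348] [0.546  0.2211 0.135 ] [0.0814 0.0811 0.0081] [0.5462 0.2215] 0.04104502499103546
mixer 5411 [0.5581 0.2265 0.0438] [0.5461 0.2214 0.0449] [0.1343 0.1343 0.0098] [0.5462 0.2215] 0.06785141676664352
post 625 [0.5016 0.0264 0.0457] [0.5012 0.0254 0.0443] [0.0293 0.0288 0.0085] [0.5011 0.0255] 0.015064782463014126
fl 3279 [0.5083 0.0281 0.0181] [0.5054 0.0245 0.019 ] [0.0795 0.0891 0.0099] [0.5012 0.0247] 0.04490064084529877
```

View pics/w2.png

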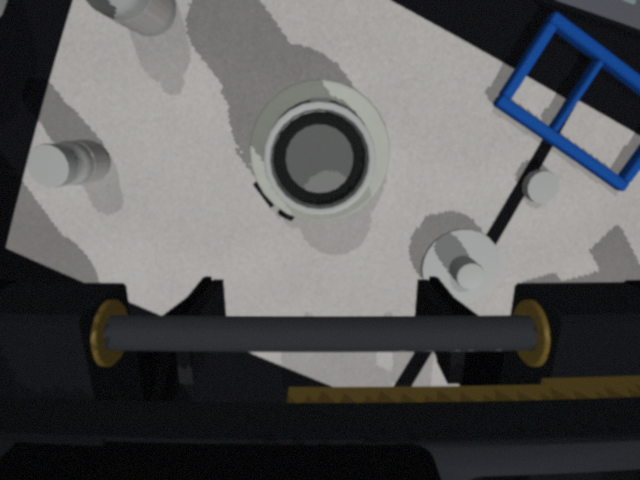

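The pot mouth is centred at (320,158) and the lid's post at (468,273). The fits give the pot at (0.546, 0.2215) with the right radius, and the lid at (0.501, 0.0255). I'll move over the lid.

>>> {"name": "drive_tool", "arguments": {
  "moves": [-0.6,1.3,0,0,87,-1.2,2.6,0,0,87,-1.8,3.9,0,0,87,-1.8,3.9,0,0,87,-1.8,3.9,0,0,87]
}}

```text
time_s: 3.08
tool_pos: [0.5003, 0.0274, 0.2628]
tool_rot: [180.0, -0.0, 25.4]
force: [-0.4, 0.3, -1.1]
grip_width: 0.0868
grasp_force: 0.0
```

Run:
```python
from h import *
o=env.get_obs();p,P=cloud('wrist'); print(o['tool_pos'],o['tool_rot'])
v,u=np.mgrid[:480,:640]
for nm,z0,z1,c,r in [('post',.04,.055,(.502,.028),.04),('fl',.014,.024,(.502,.028),.06)]:
    m=(v<290)&(P[...,2]>z0)&(P[...,2]<z1)&(np.hypot(P[...,0]-c[0],P[...,1]-c[1])<r); Q=P[m]
    e=cv2.minEnclosingCircle(Q[:,:2].astype(np.float32)); print(nm,len(Q),Q.mean(0).round(4),((Q.min(0)+Q.max(0))/2).round(4),np.ptp(Q,axis=0).round(4),np.round(e[0],4),e[1])
```

```text
[0.50033756 0.02739788 0.26277747] [ 1.79978767e+02 -1.55380787e-02  2.53567000e+01]
post 693 [0.5017 0.0257 0.0458] [0.5014 0.0255 0.0443] [0.0292 0.0294 0.0084] [0.5012 0.0256] 0.015090888366103172
fl 4465 [0.5029 0.0257 0.018 ] [0.5013 0.025  0.0191] [0.0876 0.0866 0.0095] [0.5013 0.0254] 0.04400057718157768
```

>>> {"name": "drive_tool", "arguments": {
  "moves": [0,0.05,1.4,0,87,0,0.05,2.8,0,87,0,0.05,4.2,0,87,0,0.05,5.2,0,87,0,0.05,5.9,0,87]
}}

```text
time_s: 3.75
tool_pos: [0.5003, 0.0283, 0.0247]
tool_rot: [-179.9, 0.1, 25.7]
force: [-0.8, -0.6, 0.4]
grip_width: 0.0872
grasp_force: 0.0
```

>>> {"name": "drive_tool", "arguments": {
  "moves": [0,0,0,0,87,0,0,0,0,20,0,0,0,0,10,0,0,0,0,10,0,0,0,0,10],
  "squeeze": 25
}}

```text
time_s: 4.38
tool_pos: [0.5018, 0.0266, 0.0271]
tool_rot: [180.0, -0.0, 25.5]
force: [0.0, 0.7, 0.2]
grip_width: 0.0546
grasp_force: 0.0
```

>>> {"name": "drive_tool", "arguments": {
  "moves": [0,0,0.1,0,50,0,0,0.1,0,10,0,0,0.1,0,10,0,0,0.1,0,10,0,0,0.1,0,10]
}}

```text
time_s: 5.0
tool_pos: [0.5014, 0.0268, 0.0225]
tool_rot: [180.0, 0.0, 25.5]
force: [0.3, 0.2, 0.0]
grip_width: 0.0296
grasp_force: 25.0
```

>>> {"name": "drive_tool", "arguments": {
  "moves": [0,0,0,0,10,0,0,0,0,10,0,0,0,0,10,0,0,0,0,10,0,0,0,0,10]
}}

```text
time_s: 5.62
tool_pos: [0.5014, 0.0268, 0.0225]
tool_rot: [180.0, 0.0, 25.5]
force: [0.1, 0.2, -0.5]
grip_width: 0.0298
grasp_force: 25.0
```

>>> {"name": "drive_tool", "arguments": {
  "moves": [0,0,-1,0,10,0,0,-2.2,0,10,0,0,-3.4,0,10,0,0,-4.4,0,10,0,0,-4.4,0,10],
  "squeeze": 40
}}

```text
time_s: 6.25
tool_pos: [0.5036, 0.0271, 0.2018]
tool_rot: [179.8, -0.3, 25.5]
force: [0.0, -0.3, -0.7]
grip_width: 0.029
grasp_force: 40.0
```

>>> {"name": "drive_tool", "arguments": {
  "moves": [0.8,-1,0,0,10,1.6,-2,0,0,10,2.4,-3,0,0,10,3.1,-3.9,0,0,10,3.1,-3.9,0,0,10]
}}

```text
time_s: 6.88
tool_pos: [0.544, 0.226, 0.1968]
tool_rot: [-179.8, 0.1, 26.0]
force: [0.1, -1.4, -1.3]
grip_width: 0.029
grasp_force: 40.0
```

>>> {"name": "drive_tool", "arguments": {
  "moves": [0,0,0,0,10,0,0,0,0,10,0,0,0,0,10]
}}

```text
time_s: 7.25
tool_pos: [0.5463, 0.2195, 0.1984]
tool_rot: [179.9, 0.0, 25.4]
force: [-0.8, -1.1, -1.4]
grip_width: 0.0294
grasp_force: 40.0
```

Run:
```python
from h import *
T=toolT();o=env.get_obs();print(o['tool_pos'],o['tool_rot'],o['grip_width'],o['force'])
dw=np.array([.5462,.2215,0])-T[:3,3]; print('err units',(T[:3,:3].T@dw/.04).round(3))
p,P=cloud('wrist'); cv2.imwrite('pics/w3.png',p[...,::-1])
v,u=np.mgrid[:480,:640]
m=(v<310)&(P[...,2]>.165)&(P[...,2]<.185)&(np.hypot(P[...,0]-.546,P[...,1]-.222)<.07);Q=P[m];print(len(Q),Q.mean(0))
if len(Q)>9:print(cv2.minEnclosingCircle(Q[:,:2].astype(np.float32)),np.median(Q[:,2]))
```

```text
[0.54626831 0.21952251 0.19844393] [1.79944041e+02 1.59986092e-02 2.54194173e+01] 0.029427121632087785 [-0.78495073 -1.06896569 -1.37775999]
err units [ 0.021 -0.05   4.961]
0 [nan nan nan]<stdin>:6: RuntimeWarning: Mean of empty slice.
  ret = um.true_divide(
```

View pics/w3.png

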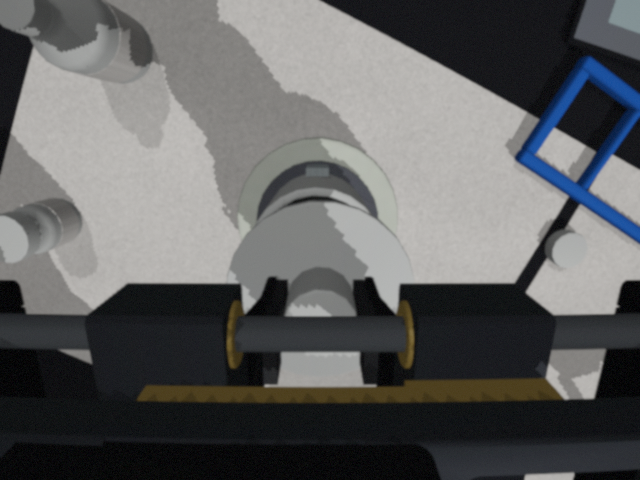

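The lid is gripped level, with its flange around (320,250) and the mouth behind it. I'll make a small correction and lower it.

>>> {"name": "drive_tool", "arguments": {
  "moves": [0.02,-0.05,0.2,0,10,0.02,-0.05,0.4,0,10,0.02,-0.05,0.6,0,10,0.02,-0.05,0.8,0,10,0.02,-0.05,1,0,10]
}}

```text
time_s: 7.92
tool_pos: [0.5458, 0.2231, 0.1578]
tool_rot: [-180.0, 0.0, 25.5]
force: [-0.5, -0.7, -0.8]
grip_width: 0.0291
grasp_force: 40.0
```

>>> {"name": "drive_tool", "arguments": {
  "moves": [0,0,0,0,10,0,0,0,0,10,0,0,0.1,0,10,0,0,0.1,0,10]
}}

```text
time_s: 8.43
tool_pos: [0.546, 0.2232, 0.1545]
tool_rot: [180.0, -0.0, 25.5]
force: [0.0, -0.0, -1.0]
grip_width: 0.0295
grasp_force: 40.0
```

>>> {"name": "drive_tool", "arguments": {
  "moves": [-0.01,0.03,0.04,0,10,-0.01,0.03,0.08,0,10,-0.01,0.03,0.12,0,10,-0.01,0.03,0.16,0,10,-0.01,0.03,0.2,0,10]
}}

```text
time_s: 9.05
tool_pos: [0.5461, 0.2232, 0.1479]
tool_rot: [-180.0, -0.1, 25.6]
force: [-2.8, 1.4, 5.9]
grip_width: 0.0293
grasp_force: 40.0
```

>>> {"name": "drive_tool", "arguments": {
  "moves": [0,0,0.05,0,10,0,0,0.1,0,10,0,0,0.1,0,10]
}}

```text
time_s: 9.43
tool_pos: [0.5461, 0.2232, 0.1464]
tool_rot: [180.0, -0.1, 25.6]
force: [-8.4, -2.5, 19.4]
grip_width: 0.029
grasp_force: 40.0
```

19 N at a TCP height of 0.1464 m (0.1465 expected) says the lid is home. I'll release it and check.

>>> {"name": "drive_tool", "arguments": {
  "moves": [0,0,-0.05,0,15,0,0,-0.05,0,87,0,0,-0.05,0,87,0,0,-0.05,0,87,0,0,-0.05,0,87]
}}

```text
time_s: 10.05
tool_pos: [0.546, 0.2217, 0.1442]
tool_rot: [-180.0, 0.0, 25.5]
force: [0.0, -1.0, 0.1]
grip_width: 0.0611
grasp_force: 0.0
```

>>> {"name": "drive_tool", "arguments": {
  "moves": [0,0,0,0,87,0,0,-0.5,0,87,0,0,-1.5,0,87,0,0,-2.6,0,87,0,0,-2.6,0,87]
}}

```text
time_s: 10.68
tool_pos: [0.548, 0.2237, 0.254]
tool_rot: [179.9, -0.5, 25.6]
force: [-0.8, 0.4, -0.0]
grip_width: 0.0867
grasp_force: 0.0
```

```bash
cat > chk.py <<'E'
from h import *
import sys
print(env.get_obs()['tool_pos'],env.get_obs()['tool_rot'][2])
for n in sys.argv[1:]:
    p,P=cloud(n); v,u=np.mgrid[:480,:640]
    for nm,z0,z1 in [('post',.165,.18),('fl',.138,.155)]:
        m=((v<290)|(n!='wrist'))&(P[...,2]>z0)&(P[...,2]<z1)&(np.hypot(P[...,0]-.546,P[...,1]-.222)<(.03 if nm=='post' else .06)); Q=P[m]
        if len(Q)<9: print(n,nm,len(Q));continue
        e=cv2.minEnclosingCircle(Q[:,:2].astype(np.float32)); print(n,nm,len(Q),np.round(e[0],4),round(e[1],4),'zmed',np.median(Q[:,2]).round(4))
        if nm=='fl':
            Q=Q[abs(Q[:,2]-np.median(Q[:,2]))<.003];c=np.linalg.lstsq(np.c_[Q,],np.ones(len(Q)),rcond=None)[0];print('tilt',c[:2]/c[2])
E
python3 chk.py wrist
```

```text
[0.54804328 0.22366082 0.25396715] 25.561454865420888
wrist post 1514 [0.5455 0.2225] 0.0151 zmed 0.1699
wrist fl 8895 [0.5461 0.2219] 0.0439 zmed 0.142
tilt [0.00485274 0.00224247]
```

The lid is home: post top 0.170, flange top 0.142, tilt under 0.006 rad, centred within 1 mm. Next is the lever.

>>> {"name": "drive_tool", "arguments": {
  "moves": [-0.9,1.1,0,0,0,-1.8,2.2,0,0,0,-2.7,3.3,0,0,0,-3.6,4.4,0,0,0,-4.5,5.5,0,0,0],
  "squeeze": 20
}}

```text
time_s: 11.35
tool_pos: [0.4772, -0.056, 0.2481]
tool_rot: [180.0, 0.1, 25.5]
force: [0.3, -0.9, -0.3]
grip_width: 0.045
grasp_force: 0.0
```

>>> {"name": "drive_tool", "arguments": {
  "moves": [-0.9,1.1,0,1,0,-1.8,2.2,0,2,0,-2.7,3.3,0,3,0,-2.75,3.35,0,4.2,0,-2.75,3.35,0,4.2,0]
}}

```text
time_s: 11.98
tool_pos: [0.4363, -0.2227, 0.2478]
tool_rot: [-180.0, 0.1, -16.5]
force: [1.0, 1.0, 0.4]
grip_width: 0.0017
grasp_force: 0.0
```

>>> {"name": "drive_tool", "arguments": {
  "moves": [0,0,0,0,0,0,0,0,0,0,0,0,0,0,0]
}}

```text
time_s: 12.35
tool_pos: [0.4373, -0.2219, 0.2486]
tool_rot: [180.0, -0.0, -16.3]
force: [-0.6, -0.7, 0.2]
grip_width: 0.0003
grasp_force: 0.0
```

```bash
python3 chk.py scene side
python3 - <<'E'
from h import *
T=toolT();o=env.get_obs();print(o['grip_width'],o['tool_rot'],(T[:3,:3].T@(np.array([.439,-.223,.15])-T[:3,3])/.04).round(3))
E
```

```text
[ 0.43725036 -0.22189881  0.24859284] -16.330276983135622
scene post 97 [0.5466 0.2222] 0.0161 zmed 0.1712
scene fl 622 [0.5452 0.2237] 0.0456 zmed 0.1433
tilt [0.01697993 0.00545143]
side post 145 [0.5466 0.2278] 0.0167 zmed 0.1697
side fl 870 [0.5461 0.2259] 0.0459 zmed 0.1424
tilt [0.00954306 0.00606181]
0.0002826240088533033 [ 1.79987041e+02 -6.51904387e-03 -1.63837377e+01] [0.049 0.006 2.466]
```

>>> {"name": "drive_tool", "arguments": {
  "moves": [0.05,0,0.8,0,0,0.05,0,1.6,0,0,0.05,0,2.3,0,0,0.05,0,2.6,0,0,0.05,0,2.8,0,0]
}}

```text
time_s: 13.08
tool_pos: [0.4385, -0.223, 0.1369]
tool_rot: [180.0, 0.1, -16.5]
force: [-3.5, 0.9, 6.2]
grip_width: 0.0007
grasp_force: 3.0
```

>>> {"name": "drive_tool", "arguments": {
  "moves": [0,0,0.2,0,0,0,0,0.4,0,0,0,0,0.6,0,0,0,0,0.8,0,0,0,0,1,0,0]
}}

```text
time_s: 13.7
tool_pos: [0.4395, -0.2238, 0.0982]
tool_rot: [179.9, -0.1, -16.5]
force: [-3.4, 1.5, 7.3]
grip_width: 0.0001
grasp_force: 3.6
```

>>> {"name": "drive_tool", "arguments": {
  "moves": [0,0,0.1,0,0,0,0,0.2,0,0,0,0,0.2,0,0,0,0,0.2,0,0]
}}

```text
time_s: 14.2
tool_pos: [0.4385, -0.2235, 0.09]
tool_rot: [179.9, 0.1, -16.5]
force: [-4.8, 1.9, 7.4]
grip_width: 0.0006
grasp_force: 3.9
```

>>> {"name": "drive_tool", "arguments": {
  "moves": [0,0,0.05,0,0,0,0,0.05,0,0,0,0,0.05,0,0,0,0,0.05,0,0,0,0,0.05,0,0]
}}

```text
time_s: 14.82
tool_pos: [0.4388, -0.2236, 0.0883]
tool_rot: [179.9, 0.0, -16.5]
force: [-5.0, 0.7, 9.0]
grip_width: 0.0001
grasp_force: 4.3
```

Run:
```python
from h import *
o=env.get_obs();print(o['tool_pos'],o['force'],o['joint_velocities'].round(2))
p,P=cloud('side');np.savez('s2',p=p,P=P)
cv2.imwrite('pics/s2.png',cv2.resize(p[150:250,320:460][...,::-1],None,fx=5,fy=5,interpolation=cv2.INTER_CUBIC))
d=np.array([np.cos(np.radians(-16.3)),np.sin(np.radians(-16.3))]);L=P[...,:2]-[.439,-.223];a=L@d;b=L@[-d[1],d[0]]
m=(abs(b)<.021)&(abs(a)<.03)&(P[...,2]>.06)&(P[...,2]<.11)&(p.astype(int).sum(2)<180)
Q=np.c_[a[m],b[m],P[m][:,2]];print(len(Q))
for lo in np.arange(-.03,.03,.01):
    s=Q[(Q[:,0]>=lo)&(Q[:,0]<lo+.01)]
    if len(s): print(lo.round(3),len(s),np.percentile(s[:,2],[10,50,90]).round(4))
```

```text
[ 0.43875625 -0.22356712  0.08829602] [-4.97205804  0.69402833  9.03259893] [-0.03 -0.02 -0.06 -0.06  0.05  0.    0.06]
163
-0.03 16 [0.0788 0.0834 0.0872]
-0.02 48 [0.0842 0.0875 0.1034]
-0.01 42 [0.0846 0.0921 0.1056]
0.0 33 [0.0877 0.0944 0.1046]
0.01 22 [0.0833 0.086  0.0894]
0.02 2 [0.082  0.0828 0.0836]
```

View pics/s2.png

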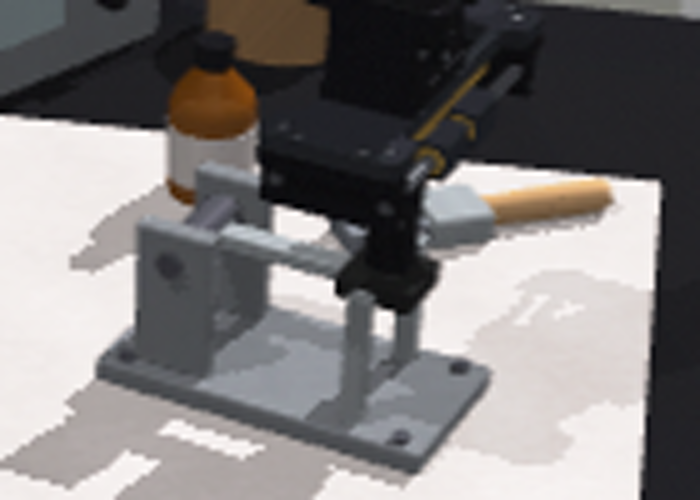

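The side crop shows the closed fingers on the pad around (390,275). The pad is flush with the post tops and the lever lies parallel to the base, held with 9 N at z = 0.088. I'm handing the job in.

```bash
python3 chk.py scene; python3 -c "
from cell import env
print(env.sign_off())"
```

```text
[ 0.43872981 -0.22361217  0.08828755] -16.47366815601513
scene post 96 [0.547 0.223] 0.0155 zmed 0.1709
scene fl 623 [0.545  0.2239] 0.046 zmed 0.1431
tilt [0.01303112 0.0028668 ]
the job is handed in; nothing more can be done
None
```

The job is handed in: the lid measured home and level on the pot, and the arm was still holding the lever pad level with about 9 N; `sign_off()` returned no verdict.

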